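# Find the full slide box by its weight and hold it up level

## Task

Of the three look-alike closed slide boxes standing on edge on the microscope bench, one is full of slides and two are empty: lift them to feel which is the heavy one, and set any empty one you lifted back on its edge where it stood. Finish with the full box held in the gripper, level and still, at least 10 cm clear of the bench, ready for me to take (the program ends while holding it). Keep every box upright all the time, for the slides must not be shaken out of their slots, and do not disturb the other things on the bench.

Things in the scene. Friction and masses are not known exactly. Their poses are not given: they have to be found in the camera images.
- box_1: one of three identical closed grey slide boxes, standing on its long narrow edge: 208 long (its x), 35 thick (its y, the flat faces to grip), 97 high (z up). Flush latch in the middle of the top edge. Origin: centre of its underside. Weight evenly spread; empty 125 to 160 g, full 360 to 440 g; which is full cannot be seen
- box_2: one of three identical closed grey slide boxes, standing on its long narrow edge: 208 long (its x), 35 thick (its y, the flat faces to grip), 97 high (z up). Flush latch in the middle of the top edge. Origin: centre of its underside. Weight evenly spread; empty 125 to 160 g, full 360 to 440 g; which is full cannot be seen
- box_3: one of three identical closed grey slide boxes, standing on its long narrow edge: 208 long (its x), 35 thick (its y, the flat faces to grip), 97 high (z up). Flush latch in the middle of the top edge. Origin: centre of its underside. Weight evenly spread; empty 125 to 160 g, full 360 to 440 g; which is full cannot be seen
- canister: black plastic objective canister with screw cap, 42 diameter, 68 high, standing; origin at the centre of its underside; bystander between two boxes
- oil_bottle: small amber dropper bottle of immersion oil, 30 diameter, 84 high, standing; origin at the centre of its underside; bystander between two boxes
- staining_jar: lidded glass staining jar, 66 diameter, 110 high, standing beyond the boxes; origin at the centre of its underside; bystander
- calculator: desk calculator lying beyond the boxes, 150 x 112 x 30; origin at the centre of its underside; bystander
- mouse: black computer mouse lying beyond the boxes, 100 x 58 x 32; origin at the centre of its underside; bystander
- mailer: small white five-slide mailer lying on the robot's right, 85 x 32 x 18; origin at the centre of its underside; bystander
Things that resemble listed ones, but are neither listed nor needed, are in the scene too. What is shaped like the box_1 but blue or green is not meant.

How it is judged:
By the outcome, as a careful person would: the job done as asked, in the order asked, and still so for the second after the job is handed in, while the arm keeps its last pose, push and grip.
It also fails if it takes over 72 s, if anything falls off the work surface, if the arm or the gripper's body presses on something with over 40 N, if the wrist force passes 120 N, or if a joint passes its speed limit or range.

## Robot

A 7-joint arm with a two-finger parallel gripper is mounted at the origin on the work surface. World frame = base frame: x ahead of the robot, y to its left, z up, the work surface at z = 0. Lengths are in m, angles in rad, forces in N, time in s.
With the tool pointing down it reaches from about 0.425 to 0.875 m from the base axis. Payload 4.7 kg.
Tool frame: the origin (TCP) lies midway between the tips of the shut fingers; the grasp point (between the pads) lies ctrl.grasp_offset behind it (ctrl.grasp_offset is the distance from the TCP to the grasp point, in m); z points along the fingers, y is the line along which they close (so a half turn about z gives the same grasp; the last joint's range is limited). The gripper opens to 87 mm and grips with 3 to 60 N. Pads are 19 mm wide; open, the fingers measure 117 mm over their backs; the gripper's body (75 mm by 190 mm) begins 51 mm behind the grasp point.
Start: joints at [1.16, 0.321, -0.07, 1.45, 0.023, 1.371, -0.057], TCP at [0.268, -0.592, 0.195] pointing down, gripper open.
Joint ranges: [-2.86, 2.86], [-0.3, 2.09], [-1.38, 1.24], [0.06, 2.45], [-1.56, 4.7], [0.09, 2.05], [-2.69, 2.69]. Speed limits (rad/s): [2.57, 2.57, 3.14, 3.14, 3.14, 3.14, 3.14].

## Interface

Orientations are given as a rotation vector (axis times angle).
In Python, from bench import ctrl gives the robot as it stands. The module is installed in compiled form; this text tells all that it offers.
- The arm moves only by the tool jog_arm, never from a script. Its argument "moves" is one flat list of numbers, 7 for each row, row after row: the shift along the tool's x, y, z in units of 30 cm (1.0 is 30 cm), then the turn, a rotation vector about the tool's x, y, z in units of 60 degrees (1.0 is 60 degrees), then the gripper's target within -1 to 1 (fully open at 1, half-way at 0, shut at -1). In form: [x, y, z, wx, wy, wz, fingers, x, y, z, wx, wy, wz, fingers, ...]. A call has exactly 8 rows; each row is the pose to reach, as a shift and turn from the pose commanded when the call began, along the tool's axes at that moment; what a row does not reach only later rows make up. A row lasts 1/8 s, in which the tool goes at most 62.5 mm and 10.7 degrees, less where a joint would pass 70% of its speed; a pose out of reach is approached as far as the arm can. A call with a number of a shift or a turn outside -1 to 1 is refused whole. A call with a gripper value outside its range is refused whole. The fingers move at their own pace and stop on an object; "newtons" is the grip in N (left out, the last holds). Time passes only in rows, so rows that repeat a pose let the fingers close, or fill a call up. It gives the time, the measured TCP pose, the force, the opening and the grip force at its end, in the units of the state.
- ctrl.get_state(): the state, without advancing time (a new reading comes with each control period).
- ctrl.get_image(name): name is "scene" or "top" or "wrist"; returns a dict with "pixels" (480x640x3 uint8, red, green, blue), "fx", "fy", "cx", "cy" (pixels), "xyz" and "rotation" of the camera in the world; the wrist camera has in their place "tool_from_camera" (4x4, takes a point from camera to tool coordinates, whose origin is the TCP and whose axes are the flange's). Camera axes: x right, y up, looking along -z (the intrinsics and any distortion apply to the point x, -y, -z); pixel columns grow to the right and rows downward; lengths in m; the calibration is good to about 2 mm. The wrist camera is an equidistant fisheye: a pixel r from the principal point sees the ray r / f radians off the axis. A picture is of the moment at which its call begins: read the wrist's pose just before it. There is no depth.
- ctrl.close_job(): hands the job in; it is judged then, once.
The state is a dict: "time": time; "joint_positions": joint angles; "qd": joint speeds; "joint_torque": joint torques, N m; "position": TCP position; "tool_rot": TCP orientation; "ft_force": force on the tool from outside, world axes, zero at the start; "torque": the same for the moment, N m; "grip_width": opening from 0.0 (shut) to 1.0 (fully open); "grip_force": force on a finger pad.
Only numpy, scipy, OpenCV 4.12 (cv2) and the standard library are available. Lean on these libraries where they do the work, as an engineer would, in place of code of your own. Each camera call takes 0.05 s, during which the arm holds its last target. There are 200 camera calls.

## Working session

There is one attempt and no reset: what is moved stays moved. The work goes in short steps, Python scripts to look and compute and a tool call to move; the robot and the scene stay as the last step left them, time stands still between calls to the robot, and variables do not carry over. Pictures are saved under pics/ and viewed, at most 10 in all, crops included, and the job is handed in when it is done.

Besides the shell and the picture viewer there is one more tool, called after ">>>" as name(argument=value, ...) on one line, values as JSON. jog_arm: Moves the arm, as the interface text tells. Its arguments: {"type":"object","properties":{"moves":{"type":"array"},"newtons":{"type":"number"}},"required":["moves"]}

```bash
mkdir -p pics; python3 - <<'E'
from bench import ctrl
import cv2,numpy as np
s=ctrl.get_state();print(s, ctrl.grasp_offset)
for n in("scene","top"):
    d=ctrl.get_image(n);cv2.imwrite(f"pics/{n}0.png",d["pixels"][:,:,::-1])
    print(n,{k:v for k,v in d.items() if k!="pixels"})
E
```

```text
{'time': 0.0, 'joint_positions': array([ 1.16009163,  0.32182577, -0.07009315,  1.45168278,  0.0226157 ,
        1.37081988, -0.05687924]), 'qd': array([-0.00012458,  0.00053701, -0.00033525,  0.00097044,  0.00061419,
        0.00277688,  0.00112563]), 'joint_torque': array([ 4.46365621e-04, -4.91286278e+01, -4.03846074e-01, -3.12530708e+01,
       -6.39531109e-02,  4.38610185e-02,  1.86804737e-04]), 'position': array([ 0.26758741, -0.59168398,  0.19355595]), 'tool_rot': array([-3.06913619e+00, -6.61975830e-01,  8.17015958e-04]), 'ft_force': array([-0.71179256,  0.64593558, -0.27438739]), 'torque': array([0.07903668, 0.01654925, 0.00215543]), 'grip_force': 0.0, 'grip_width': 0.9995567572223798} 0.0187
scene {'fx': 450.9605082988894, 'fy': 450.9605082988894, 'cx': 315.03862174383505, 'cy': 241.3238860372691, 'xyz': array([1.19714758, 0.2497625 , 0.54279917]), 'rotation': array([0.61172661, 0.99308024, 1.84234317])}
top {'fx': 553.6986059393673, 'fy': 553.6986059393673, 'cx': 318.33912203403816, 'cy': 247.60631391703714, 'xyz': array([ 0.2551431 , -0.0835693 ,  1.37307705]), 'rotation': array([ 0.15774273, -0.1617374 , -1.64271641])}
```

View pics/top0.png

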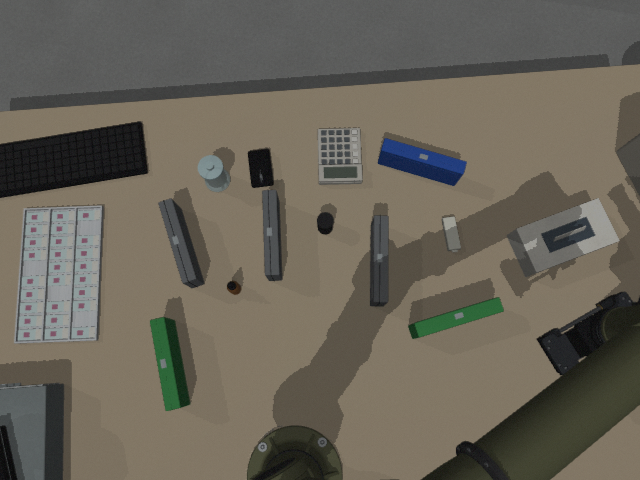

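View pics/scene0.png

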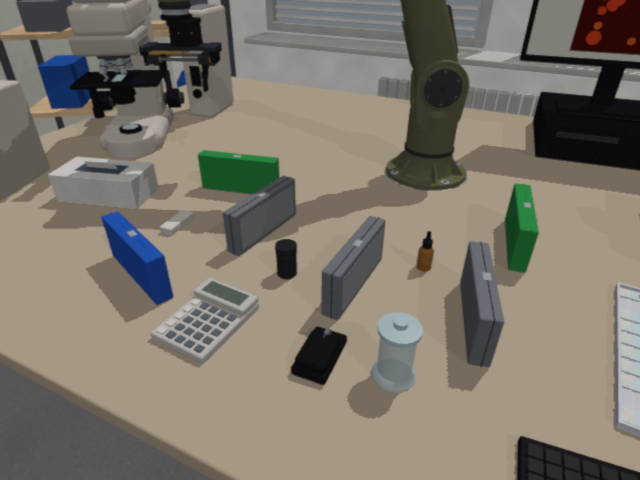

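Candidates, top view: grey boxes at about (181,243), (271,235) and (379,260). These fit "grey, on edge". The blue one at (421,162) and the green ones at (170,363) and (456,318) are excluded. I'll confirm with an enlarged crop.

```bash
python3 - <<'E'
import cv2
im=cv2.imread("pics/top0.png")[180:320,145:405]
cv2.imwrite("pics/crop.png",cv2.resize(im,None,fx=3,fy=3,interpolation=cv2.INTER_CUBIC))
E
```

```text
(no output)
```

View pics/crop.png

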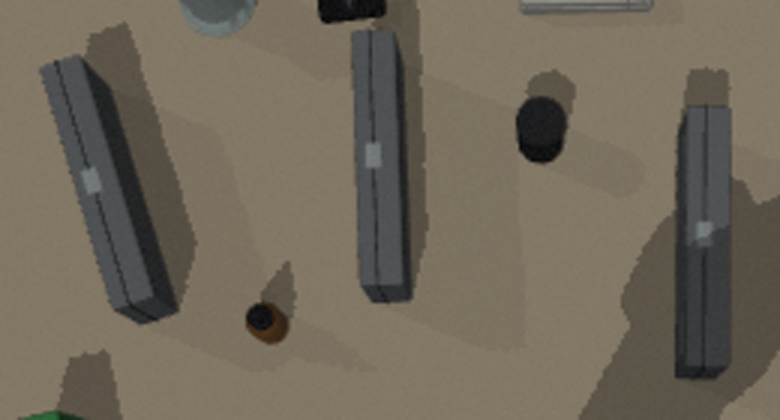

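The crop confirms three grey boxes with a seam along the top. Latches are at crop (91,180), (373,155) and (705,231). The canister stands between the middle and right boxes, and the oil bottle between the left and middle ones.

```bash
cat > h.py <<'E'
import numpy as np,cv2
from scipy.spatial.transform import Rotation as R
C={"scene":(450.9605,315.0386,241.3239,[1.19714758,.2497625,.54279917],[0.61172661,0.99308024,1.84234317]),
"top":(553.6986,318.3391,247.6063,[.2551431,-.0835693,1.37307705],[.15774273,-.1617374,-1.64271641])}
def ray(c,u,v,z):
    f,cx,cy,p,r=C[c];d=R.from_rotvec(r).apply([(u-cx)/f,-(v-cy)/f,-1]);return np.array(p)+d*(z-p[2])/d[2]
E
python3 - <<'E'
from h import *
im={n:cv2.imread(f"pics/{n}0.png").astype(int) for n in C}
def latch(n,u,v,w=7):
    g=im[n].sum(2)/3; p=g[v-w:v+w+1,u-w:u+w+1]
    # bright & bluish-neutral
    sat=im[n].max(2)-im[n].min(2); q=sat[v-w:v+w+1,u-w:u+w+1]
    m=((p>105)&(q<25)).astype(np.uint8); k,l,s,c=cv2.connectedComponentsWithStats(m)
    i=1+np.argmin(np.hypot(*(c[1:]-w).T)+ (s[1:,4]<4)*50); return c[i]+[u-w,v-w],s[i,4]
for nm,t,s,a,b in[("L",(175,240),(487,276),(55,62),(134,299)),("M",(269,232),(357,245),(374,30),(380,287)),("R",(380,257),(263,210),(708,105),(704,365))]:
    for n,q in(("top",t),("scene",s)):
        try:
            c,A=latch(n,*q);print(nm,n,c,A,ray(n,*c,.097))
        except Exception as e: print(nm,n,e)
    P,Q=[ray("top",145+(x-1)/3,180+(y-1)/3,.097) for x,y in(a,b)]
    print(nm,"seam mid",(P+Q)/2,"len",np.linalg.norm(P-Q),"yaw",np.degrees(np.arctan2(*(P-Q)[1::-1])))
for n,q,z in(("can",(325,217),.068),("oil",(231.5,285.5),.084),("jar",(210,165),.11)):print(n,ray("top",*q,z))
s=[.26758741,-.59168398,.19355595];r=R.from_rotvec([-3.06913619,-.661975830,.000817])
print(r.as_matrix())
E
```

```text
L top [175.05555556 239.61111111] 36 [0.56093436 0.23897993 0.097     ]
L scene [486.97073171 275.95121951] 205 [0.55897465 0.23848161 0.097     ]
L seam mid [0.56163548 0.23679445 0.097     ] len 0.20427880139119547 yaw 16.233030410866434
M top [269.  231.5] 40 [0.56310687 0.01645071 0.097     ]
M scene [356.54658385 243.78881988] 161 [0.56639626 0.01541823 0.097     ]
M seam mid [0.56208576 0.01338679 0.097     ] len 0.20828166744262852 yaw -2.1452344071260505
R top [379.19047619 256.04761905] 21 [ 0.4838158  -0.23757775  0.097     ]
R scene attempt to get argmin of an empty sequence
R seam mid [ 0.48066702 -0.23919252  0.097     ] len 0.20652723926484393 yaw -6.580930762705743
can [ 0.59554123 -0.11932202  0.068     ]
oil [0.44334865 0.11294999 0.084     ]
jar [0.7349898  0.14709589 0.11      ]
[[ 9.11093377e-01  4.12199029e-01 -9.04635531e-04]
 [ 4.12200006e-01 -9.11091750e-01  1.72582011e-03]
 [-1.12824596e-04 -1.94527404e-03 -9.99998102e-01]]
```

```bash
cat >> h.py <<'E'
def to(pos,yaw,s=None):
    from bench import ctrl
    s=s or ctrl.get_state(); r=R.from_rotvec(s["tool_rot"])
    g=R.from_euler("z",yaw,degrees=True)*R.from_euler("x",180,degrees=True)
    d=r.inv().apply(np.array(pos)-s["position"])/.3
    w=(r.inv()*g).as_rotvec()/np.radians(60)
    print("t",s["time"],"pos",s["position"].round(4),"units",d.round(4),w.round(4),"F",s["ft_force"].round(2),"w",round(s["grip_width"],3),"gf",s["grip_force"])
E
python3 -c "
from h import *
to([.44,-.30,.24],-6.6);to([.482,-.2385,.24],-6.6)"
```

```text
t 0.1 pos [ 0.2677 -0.5917  0.1937] units [ 0.9243 -0.6495 -0.1533] [-1.600e-03  5.000e-04  5.157e-01] F [ 0.35 -0.39  0.36] w 1.0 gf 0.0
t 0.1 pos [ 0.2677 -0.5917  0.1937] units [ 1.1363 -0.7786 -0.1531] [-1.600e-03  5.000e-04  5.157e-01] F [ 0.35 -0.39  0.36] w 1.0 gf 0.0
```

>>> jog_arm(moves=[0.05,-0.03,-0.15,0,0,0.1,1,0.2,-0.14,-0.153,0,0,0.2,1,0.35,-0.25,-0.153,0,0,0.3,1,0.5,-0.35,-0.153,0,0,0.4,1,0.65,-0.46,-0.153,0,0,0.516,1,0.8,-0.56,-0.153,0,0,0.516,1,0.924,-0.65,-0.153,0,0,0.516,1,0.924,-0.65,-0.153,0,0,0.516,1])

```text
time: 1.1
position: [0.4425, -0.2956, 0.2404]
tool_rot: [-3.136, 0.168, -0.001]
ft_force: [-0.4, 0.2, 0.7]
grip_width: 1.003
grip_force: 0.0
```

```bash
python3 -c "
from h import *
to([.482,-.2385,.24],-6.6)"
```

```text
t 1.1 pos [ 0.4425 -0.2956  0.2404] units [ 0.1106 -0.2035  0.0018] [-0.0014 -0.0003  0.0076] F [-0.38  0.2   0.67] w 1.003 gf 0.0
```

>>> jog_arm(moves=[0.05,-0.1,0,0,0,0,1,0.11,-0.2,0,0,0,0.01,1,0.11,-0.2,0,0,0,0.01,1,0.11,-0.2,0,0,0,0.01,1,0.11,-0.2,0,0,0,0.01,1,0.11,-0.2,0,0,0,0.01,1,0.11,-0.2,0,0,0,0.01,1,0.11,-0.2,0,0,0,0.01,1])

```text
time: 2.1
position: [0.4797, -0.2447, 0.2406]
tool_rot: [3.135, -0.198, 0.0]
ft_force: [-0.8, -0.4, 0.1]
grip_width: 1.002
grip_force: 0.0
```

```bash
python3 -c "
from h import *
from bench import ctrl
to([.482,-.2385,.051],-6.6)
f=[]
for i in range(6):
    d=ctrl.get_image('wrist');f.append(ctrl.get_state()['ft_force'])
print(np.mean(f,0),np.std(f,0),{k:v for k,v in d.items() if k!='pixels'})
cv2.imwrite('pics/w1.png',d['pixels'][:,:,::-1])
"
```

```text
t 2.1 pos [ 0.4797 -0.2447  0.2406] units [ 0.0051 -0.0217  0.6319] [ 0.0001 -0.     -0.0107] F [-0.8  -0.35  0.14] w 1.002 gf 0.0
[-0.03889149  0.13761176  0.08921541] [0.32099663 0.20815911 0.41934092] {'fx': 371.64829954431775, 'fy': 371.64829954431775, 'cx': 322.6723179163304, 'cy': 239.4863032892122, 'tool_from_camera': array([[-1.35747660e-04,  9.64522771e-01,  2.63999633e-01,
         7.15163953e-02],
       [ 9.99999755e-01,  3.12284108e-04, -6.26733853e-04,
         6.56209959e-04],
       [-6.86941963e-04,  2.63999483e-01, -9.64522577e-01,
        -1.89724074e-01],
       [ 0.00000000e+00,  0.00000000e+00,  0.00000000e+00,
         1.00000000e+00]])}
```

View pics/w1.png

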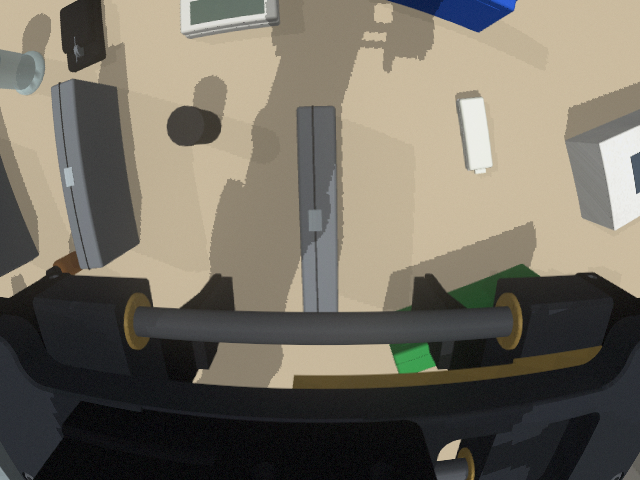

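The wrist view shows the grey box's latch at (315,220) and its seam from (312,107) to (317,310). The canister is at (193,125), and the green box's end is at the lower right.

```bash
cat >> h.py <<'E'
T=np.array([[-1.3575e-4,.964522771,.263999633,.0715163953],[1,3.123e-4,-6.267e-4,6.562e-4],[-6.869e-4,.263999483,-.964522577,-.189724074],[0,0,0,1]])
def wray(s,u,v,z):
    x,y=u-322.672,v-239.486;r=np.hypot(x,y);t=r/371.648
    c=np.array([np.sin(t)*x/r,-np.sin(t)*y/r,-np.cos(t)])
    q=R.from_rotvec(s["tool_rot"]);d=q.apply(T[:3,:3]@c);o=s["position"]+q.apply(T[:3,3])
    return o+d*(z-o[2])/d[2]
E
python3 -c "
from h import *
from bench import ctrl
s=ctrl.get_state()
print('latch',wray(s,315,220,.097))
for a,b in(((312,107),(317,310)),((298,107),(304,310)),((335,107),(338,310))):
    P,Q=wray(s,*a,.097),wray(s,*b,.097);print(P,Q,np.degrees(np.arctan2(*(P-Q)[1::-1])))
print('green',[ray('top',*p,.097)for p in((502,300),(411,326),(503,308))], wray(s,525,266,.097))
to([.482,-.2385,.051],-6.6,s)
"
```

```text
latch [ 0.47939639 -0.23825549  0.097     ]
[ 0.58144093 -0.24879595  0.097     ] [ 0.38878606 -0.2281918   0.097     ] -6.104493809333884
[ 0.58313306 -0.23654459  0.097     ] [ 0.39035685 -0.21535952  0.097     ] -6.271331764475478
[ 0.5789042 -0.268915   0.097    ] [ 0.38611712 -0.24888917  0.097     ] -5.930352500155008
green [array([ 0.359119  , -0.50920829,  0.097     ]), array([ 0.31632728, -0.29382333,  0.097     ]), array([ 0.34069213, -0.50885587,  0.097     ])] [ 0.40423289 -0.45192343  0.097     ]
t 2.4 pos [ 0.4798 -0.2445  0.2405] units [ 0.0048 -0.0208  0.6318] [ 0.0001 -0.     -0.0102] F [ 0.5   0.1  -0.37] w 1.005 gf 0.0
```

>>> jog_arm(moves=[0.003,-0.01,0.1,0,0,-0.018,1,0.003,-0.01,0.22,0,0,-0.018,1,0.003,-0.01,0.34,0,0,-0.018,1,0.003,-0.01,0.45,0,0,-0.018,1,0.003,-0.01,0.54,0,0,-0.018,1,0.003,-0.01,0.6,0,0,-0.018,1,0.003,-0.01,0.632,0,0,-0.018,1,0.003,-0.01,0.632,0,0,-0.018,1])

```text
time: 3.4
position: [0.481, -0.2416, 0.0508]
tool_rot: [-3.137, 0.168, 0.0]
ft_force: [0.4, 0.4, 0.8]
grip_width: 0.999
grip_force: 0.0
```

>>> jog_arm(moves=[0,0,0,0,0,0,-1,0,0,0,0,0,0,-1,0,0,0,0,0,0,-1,0,0,0,0,0,0,-1,0,0,0,0,0,0,-1,0,0,0,0,0,0,-1,0,0,0,0,0,0,-1,0,0,0,0,0,0,-1], newtons=30)

```text
time: 4.4
position: [0.481, -0.2416, 0.0509]
tool_rot: [-3.137, 0.168, 0.0]
ft_force: [0.1, 0.2, 0.2]
grip_width: 0.401
grip_force: 30.0
```

```bash
python3 -c "
from h import *
to([.482,-.2385,.051],-6.1)"
```

```text
t 4.4 pos [ 0.481  -0.2416  0.0509] units [ 0.0022 -0.0107 -0.0003] [-0.      0.0001 -0.0006] F [0.05 0.15 0.18] w 0.401 gf 29.95443195104599
```

>>> jog_arm(moves=[0,0,-0.01,0,0,0,-1,0,0,-0.03,0,0,0,-1,0,0,-0.06,0,0,0,-1,0,0,-0.09,0,0,0,-1,0,0,-0.12,0,0,0,-1,0,0,-0.14,0,0,0,-1,0,0,-0.15,0,0,0,-1,0,0,-0.15,0,0,0,-1])

```text
time: 5.4
position: [0.4811, -0.2417, 0.0961]
tool_rot: [3.137, -0.168, 0.0]
ft_force: [0.2, 0.1, -1.5]
grip_width: 0.398
grip_force: 30.0
```

```bash
cat >> h.py <<'E'
def feel(n=12):
    from bench import ctrl
    f=[]
    for i in range(n): d=ctrl.get_image('wrist');f.append(ctrl.get_state()['ft_force'])
    print(np.mean(f,0).round(2),np.std(f,0).round(2))
    return d['pixels'][:,:,::-1]
E
python3 -c "
from h import *
im=feel();to([.481,-.2416,.0509],-6.1);cv2.imwrite('pics/w2.png',im)"
```

```text
[ 0.22 -0.18 -1.3 ] [0.29 0.46 0.47]
t 6.0 pos [ 0.481  -0.2417  0.0959] units [-1.000e-04 -3.000e-04  1.501e-01] [ 0.0001  0.     -0.0007] F [ 0.14 -0.04 -0.32] w 0.399 gf 29.950323700904846
```

R weighs about 1.35 N, so it is empty. I'll set it back.

>>> jog_arm(moves=[0,0,0.01,0,0,0,-1,0,0,0.03,0,0,0,-1,0,0,0.06,0,0,0,-1,0,0,0.09,0,0,0,-1,0,0,0.12,0,0,0,-1,0,0,0.137,0,0,0,-1,0,0,0.146,0,0,0,-1,0,0,0.15,0,0,0,-1])

```text
time: 7.0
position: [0.4811, -0.2417, 0.0509]
tool_rot: [3.137, -0.168, 0.0]
ft_force: [-0.3, -0.7, -1.4]
grip_width: 0.4
grip_force: 30.0
```

>>> jog_arm(moves=[0,0,0,0,0,0,-1,0,0,0,0,0,0,1,0,0,0,0,0,0,1,0,0,0,0,0,0,1,0,0,0,0,0,0,1,0,0,0,0,0,0,1,0,0,0,0,0,0,1,0,0,0,0,0,0,1])

```text
time: 8.0
position: [0.4811, -0.2417, 0.051]
tool_rot: [3.137, -0.168, 0.0]
ft_force: [0.1, 0.0, -0.2]
grip_width: 0.988
grip_force: 0.0
```

>>> jog_arm(moves=[0,0,-0.03,0,0,0,1,0,0,-0.1,0,0,0,1,0,0,-0.2,0,0,0,1,0,0,-0.32,0,0,0,1,0,0,-0.45,0,0,0,1,0,0,-0.57,0,0,0,1,0,0,-0.63,0,0,0,1,0,0,-0.63,0,0,0,1])

```text
time: 9.0
position: [0.4816, -0.2419, 0.2411]
tool_rot: [3.136, -0.168, 0.003]
ft_force: [-0.2, 0.8, -0.0]
grip_width: 0.999
grip_force: 0.0
```

```bash
python3 -c "
from h import *
im=feel();to([.53,.01,.24],-2.1);cv2.imwrite('pics/w3.png',im)"
```

```text
[-0.06 -0.01 -0.17] [0.42 0.29 0.38]
t 9.6 pos [ 0.481  -0.2417  0.2398] units [ 7.270e-02 -8.515e-01 -7.000e-04] [-0.      0.0002 -0.0673] F [-0.24  0.27 -0.15] w 1.002 gf 0.0
```

View pics/w3.png

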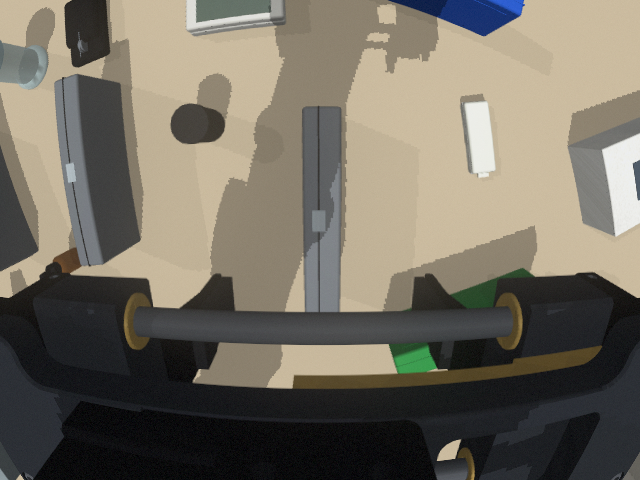

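R stands upright again with its latch at (318,220), and the canister at (197,123) is untouched. Next is the middle box.

>>> jog_arm(moves=[0.01,-0.06,0,0,0,0,1,0.04,-0.2,0,0,0,-0.02,1,0.08,-0.38,0,0,0,-0.04,1,0.12,-0.56,0,0,0,-0.067,1,0.15,-0.73,0,0,0,-0.067,1,0.172,-0.84,0,0,0,-0.067,1,0.181,-0.881,0,0,0,-0.067,1,0.181,-0.881,0,0,0,-0.067,1])

```text
time: 10.6
position: [0.5632, 0.0159, 0.2399]
tool_rot: [3.141, -0.056, -0.0]
ft_force: [-0.2, -0.9, 0.4]
grip_width: 1.001
grip_force: 0.0
```

```bash
python3 -c "
from h import *
im=feel(4);to([.563,.0155,.051],-2.1);cv2.imwrite('pics/w4.png',im)"
```

```text
[ 0.14 -0.23  0.12] [0.51 0.21 0.44]
t 10.8 pos [0.5631 0.0132 0.2399] units [-4.000e-04 -8.300e-03  6.295e-01] [ 0.0009  0.0003 -0.0033] F [0.66 0.04 0.03] w 0.999 gf 0.0
```

View pics/w4.png

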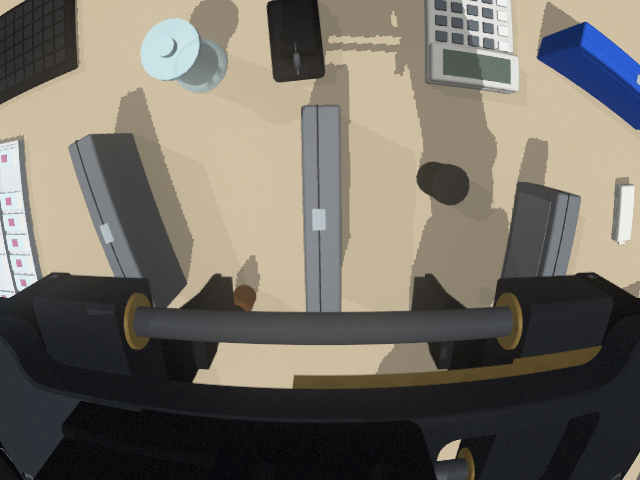

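The middle box is centred at columns 302–339 with its latch at (319,219). The oil bottle at (245,298) and the canister at (443,184) are clear of the fingers.

```bash
python3 -c "
from h import *
from bench import ctrl
s=ctrl.get_state()
print('latch',wray(s,319,219,.097))
g=cv2.cvtColor(cv2.imread('pics/w4.png'),cv2.COLOR_BGR2GRAY).astype(int)
for v in(115,160,200,250,300):
    r=g[v-2:v+3].mean(0)[285:360];d=np.diff(r);print(v,r[8:62:3].round())
for a,b in(((318,107),(323,310)),((302,107),(307,310)),((339,107),(341,310))):
    P,Q=wray(s,*a,.097),wray(s,*b,.097);print(P,Q,np.degrees(np.arctan2(*(P-Q)[1::-1])))
"
```

```text
latch [0.5630568 0.015545  0.097    ]
115 [184. 183. 184.  92. 136. 136. 135. 136.  72. 137. 136. 136. 138. 137.
 137. 120. 130. 135.]
160 [193. 192. 192. 128. 138. 137. 137. 137.  87. 138. 137. 137. 137. 137.
 138. 127. 120. 129.]
200 [192. 192. 192. 156. 133. 138. 137. 137. 122. 138. 138. 137. 137. 137.
 137. 130. 117. 129.]
250 [192. 192. 191. 192. 118. 138. 138. 138. 138. 110. 137. 137. 136. 136.
 136. 130. 104. 129.]
300 [190. 190. 191. 189. 168. 133. 135. 136. 134.  64. 134. 134. 134. 134.
 133. 128. 148. 188.]
[0.66439182 0.01221573 0.097     ] [0.47106901 0.01556015 0.097     ] -0.9910971189815141
[0.66507052 0.02628836 0.097     ] [0.4716739  0.03141824 0.097     ] -1.5194243384595874
[ 0.66372001 -0.00625197  0.097     ] [ 0.47027326 -0.00228321  0.097     ] -1.1753178309283339
```

>>> jog_arm(moves=[0,0.003,0.1,0,0,-0.018,1,0,0.003,0.22,0,0,-0.018,1,0,0.003,0.34,0,0,-0.018,1,0,0.003,0.45,0,0,-0.018,1,0,0.003,0.54,0,0,-0.018,1,0,0.003,0.6,0,0,-0.018,1,0,0.003,0.63,0,0,-0.018,1,0,0.003,0.63,0,0,-0.018,1])

```text
time: 11.8
position: [0.5633, 0.0141, 0.0509]
tool_rot: [3.141, -0.029, -0.0]
ft_force: [0.7, 1.1, 0.0]
grip_width: 1.004
grip_force: 0.0
```

>>> jog_arm(moves=[0,0,0,0,0,0,-1,0,0,0,0,0,0,-1,0,0,0,0,0,0,-1,0,0,0,0,0,0,-1,0,0,0,0,0,0,-1,0,0,0,0,0,0,-1,0,0,0,0,0,0,-1,0,0,0,0,0,0,-1], newtons=30)

```text
time: 12.8
position: [0.5632, 0.0143, 0.0509]
tool_rot: [3.141, -0.028, -0.0]
ft_force: [-0.6, -0.3, -0.5]
grip_width: 0.399
grip_force: 30.0
```

>>> jog_arm(moves=[0,0,-0.01,0,0,0,-1,0,0,-0.03,0,0,0,-1,0,0,-0.06,0,0,0,-1,0,0,-0.09,0,0,0,-1,0,0,-0.12,0,0,0,-1,0,0,-0.14,0,0,0,-1,0,0,-0.15,0,0,0,-1,0,0,-0.15,0,0,0,-1])

```text
time: 13.8
position: [0.5633, 0.0144, 0.096]
tool_rot: [3.141, -0.029, 0.0]
ft_force: [-0.7, -0.3, -4.3]
grip_width: 0.4
grip_force: 30.0
```

```bash
python3 -c "
from h import *
im=feel();to([.563,.0123,.051],-1.2);cv2.imwrite('pics/w5.png',im)"
```

```text
[-0.15 -0.09 -4.13] [0.5  0.45 0.5 ]
t 14.4 pos [0.5632 0.0144 0.0959] units [-0.0006  0.0068  0.1496] [0.0001 0.0001 0.0026] F [-0.56 -0.41 -4.82] w 0.402 gf 29.96478796005249
```

The middle box weighs about 4.1 N (roughly 0.42 kg), so it is the full one. I'll raise it gently to about 15 cm.

>>> jog_arm(moves=[0,0,-0.01,0,0,0,-1,0,0,-0.03,0,0,0,-1,0,0,-0.06,0,0,0,-1,0,0,-0.1,0,0,0,-1,0,0,-0.14,0,0,0,-1,0,0,-0.17,0,0,0,-1,0,0,-0.18,0,0,0,-1,0,0,-0.18,0,0,0,-1])

```text
time: 15.4
position: [0.5632, 0.0144, 0.15]
tool_rot: [3.141, -0.029, 0.0]
ft_force: [-0.3, 0.8, -5.1]
grip_width: 0.4
grip_force: 30.0
```

>>> jog_arm(moves=[0,0,-0.01,0,0,0,-1,0,0,-0.03,0,0,0,-1,0,0,-0.06,0,0,0,-1,0,0,-0.1,0,0,0,-1,0,0,-0.14,0,0,0,-1,0,0,-0.17,0,0,0,-1,0,0,-0.18,0,0,0,-1,0,0,-0.18,0,0,0,-1])

```text
time: 16.4
position: [0.5632, 0.0144, 0.204]
tool_rot: [3.141, -0.029, 0.0]
ft_force: [-0.1, 0.6, -4.9]
grip_width: 0.404
grip_force: 30.0
```

>>> jog_arm(moves=[0,0,0,0,0,0,-1,0,0,0,0,0,0,-1,0,0,0,0,0,0,-1,0,0,0,0,0,0,-1,0,0,0,0,0,0,-1,0,0,0,0,0,0,-1,0,0,0,0,0,0,-1,0,0,0,0,0,0,-1])

```text
time: 17.4
position: [0.5632, 0.0144, 0.2039]
tool_rot: [3.141, -0.029, -0.0]
ft_force: [-0.0, 0.3, -3.7]
grip_width: 0.397
grip_force: 30.0
```

```bash
python3 -c "
from h import *
from bench import ctrl
feel(6);to([.563,.0143,.2],-1.6)
cv2.imwrite('pics/s6.png',ctrl.get_image('scene')['pixels'][:,:,::-1])"
```

```text
[ 0.1   0.08 -4.16] [0.39 0.52 0.25]
t 17.7 pos [0.5633 0.0144 0.2039] units [-0.0008  0.0003  0.0131] [0.0001 0.     0.0094] F [ 0.8  -0.12 -4.06] w 0.395 gf 29.964758455753326
```

View pics/s6.png

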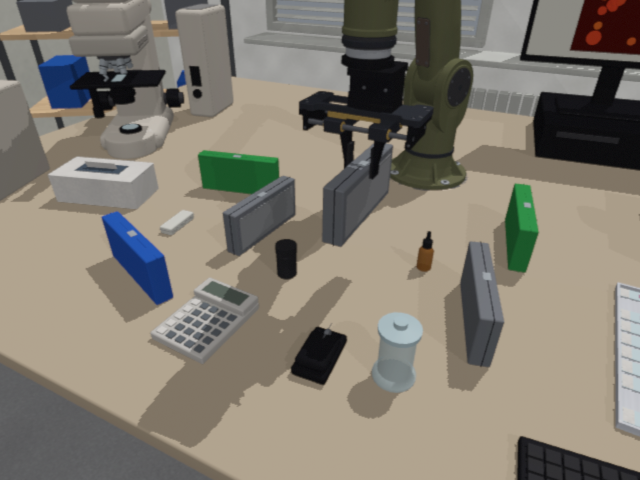

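The full box hangs level in the gripper at about (360,195). R stands at its old place at (262,213), and everything else is undisturbed.

```bash
python3 -c "
from bench import ctrl
print(ctrl.close_job())"
```

```text
the job is handed in; nothing more can be done
None
```

The full box is the middle one, at about 4.1 N (roughly 0.42 kg); it is held level and still about 15 cm above the bench, the right-hand box felt empty (about 1.3 N) and is back on its edge where it stood, the left-hand box was never lifted, and the job is handed in.

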